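# Scrape the toggles off the table shovel into their button box

## Task

The four coat toggles lying on the steel table shovel belong in whichever of the two closed button boxes has the toggle sample card on its floor: lift a lid to look, and open that box fully. Carry the toggles over on the shovel, press the front of its blade down on the box's rim and, still pressed there, tip it until all four have slid off into the box. Then lay the shovel flat on the table, leave both lids shut with the toggles inside, and do not push about the other things on the table.

Things in the scene. Friction and masses are not known exactly. Their poses are not given: they have to be found in the camera images.
- box_a: One of two identical wooden button boxes, fixed: 110 mm deep (x), 140 wide (y), 50 high without the lid, walls and floor 6 mm. Origin: centre of its underside; x points from the front rim (x -55 mm, the side nearer the robot) to the hinge side (+55), z up. A sample card of what it holds is pasted to its floor, hidden while the lid is shut.
- lid_a (a joint): Hinged wooden lid of box_a, 110 x 140 x 8 mm, lying on the rim: 0 shut, 1.68 rad fully open (just past upright, where it stops). A plain free-swinging hinge, 120 g in all: let go below about 1.45 rad it falls shut by itself, beyond that it falls open.
- lid_a_knob (a point): Where to pinch the brass knob of lid_a: on its axis, 22 mm above the lid's top face (30 above its underside) and 88 mm from the hinge line. The knob, 20 mm across and 28 high, stands on the lid's centre line 22 mm back from the front edge. Axes are the lid's: x toward the hinge, z out of its top face.
- lid_a_hinge (a point): Middle of lid_a's hinge line, at the lid's underside, 0.5 mm above the box rim; the lid turns about this y axis. Axes as the lid's.
- lid_a_edge (a point): Middle of lid_a's free front edge, half-way through its 8 mm thickness, 110 mm from the hinge; this is the top edge when the lid stands open. Axes as the lid's.
- box_b: One of two identical wooden button boxes, fixed: 110 mm deep (x), 140 wide (y), 50 high without the lid, walls and floor 6 mm. Origin: centre of its underside; x points from the front rim (x -55 mm, the side nearer the robot) to the hinge side (+55), z up. A sample card of what it holds is pasted to its floor, hidden while the lid is shut.
- lid_b (a joint): Hinged wooden lid of box_b, 110 x 140 x 8 mm, lying on the rim: 0 shut, 1.68 rad fully open (just past upright, where it stops). A plain free-swinging hinge, 120 g in all: let go below about 1.45 rad it falls shut by itself, beyond that it falls open.
- lid_b_knob (a point): Where to pinch the brass knob of lid_b: on its axis, 22 mm above the lid's top face (30 above its underside) and 88 mm from the hinge line. The knob, 20 mm across and 28 high, stands on the lid's centre line 22 mm back from the front edge. Axes are the lid's: x toward the hinge, z out of its top face.
- lid_b_hinge (a point): Middle of lid_b's hinge line, at the lid's underside, 0.5 mm above the box rim; the lid turns about this y axis. Axes as the lid's.
- lid_b_edge (a point): Middle of lid_b's free front edge, half-way through its 8 mm thickness, 110 mm from the hinge; this is the top edge when the lid stands open. Axes as the lid's.
- card_toggles: White sample card 56 x 74 x 2 mm pasted to the floor of one of the boxes (either one), with three toggles like those on the shovel. Origin: centre of its underside.
- card_buttons: White sample card 56 x 74 x 2 mm pasted to the floor of the other box, with six round 20 mm buttons. Origin: centre of its underside.
- shovel: Steel table shovel, about 220 g, loaded with four toggles. Flat blade 90 x 90 x 2 mm; side walls 12 high from the back to x +17 mm, back wall 26 high at x -45, open front edge at x +45. Origin: centre of the blade's underside, x from handle to front edge, z up. The handle rises backward at 20 degrees from the back wall; its flat-sided wooden grip, 20 wide (y), 18 thick, runs from x -67 to -147.
- shovel_grip (a point): Point in the middle of the wooden grip's front part, where to pinch it across its 20 mm width; at x, z = -86 mm, 32 mm in the shovel's frame. Axes as the shovel's.
- shovel_edge (a point): Middle of the blade's open front edge, on its underside: x +45 mm in the shovel's frame. Axes as the shovel's.
- toggle0: Dark wooden coat toggle 34 x 13 x 8 mm, 12 g, lying loose on the shovel blade. Origin: centre of its underside; x along its length. On the steel it stays put up to about 24 degrees of tilt and slides for sure at 40.
- toggle1: Dark wooden coat toggle 34 x 13 x 8 mm, 12 g, lying loose on the shovel blade. Origin: centre of its underside; x along its length. On the steel it stays put up to about 24 degrees of tilt and slides for sure at 40.
- toggle2: Dark wooden coat toggle 34 x 13 x 8 mm, 12 g, lying loose on the shovel blade. Origin: centre of its underside; x along its length. On the steel it stays put up to about 24 degrees of tilt and slides for sure at 40.
- toggle3: Dark wooden coat toggle 34 x 13 x 8 mm, 12 g, lying loose on the shovel blade. Origin: centre of its underside; x along its length. On the steel it stays put up to about 24 degrees of tilt and slides for sure at 40.
- cactus: Bystander: small cactus in a terracotta pot, 72 mm across, 125 mm high. Origin: centre of its underside.
- mug: Bystander: white mug, 76 mm across plus a handle, 85 mm high. Origin: centre of its underside.
- pin_tin: Bystander: round pin tin, 69 mm across, 28 mm high. Origin: centre of its underside.
- spool: Bystander: empty wooden thread spool, 38 mm across, 38 mm high. Origin: centre of its underside.

How it is judged (in metres and radians):
On the way, in this order (a step that is already met when the one before it is completed fails the run):
1. the lid of the box with the toggle card stands open (beyond 1.2 rad) (((horizontal distance between card_toggles and box_a below 0.04 m and value of joint lid_a above 1.2 rad) or (horizontal distance between card_toggles and box_b below 0.04 m and value of joint lid_b above 1.2 rad))), for 0.2 s.
2. with all four toggles still on it, the blade is pressed (over 0.5 N) on the open box's rim, its front edge over or just inside the box (((horizontal distance between card_toggles and box_a below 0.04 m and value of joint lid_a above 1.2 rad and (x of toggle0 in the frame of shovel between -0.05 and 0.05 m and y of toggle0 in the frame of shovel between -0.048 and 0.048 m and z of toggle0 in the frame of shovel between -0.005 and 0.03 m) and (x of toggle1 in the frame of shovel between -0.05 and 0.05 m and y of toggle1 in the frame of shovel between -0.048 and 0.048 m and z of toggle1 in the frame of shovel between -0.005 and 0.03 m) and (x of toggle2 in the frame of shovel between -0.05 and 0.05 m and y of toggle2 in the frame of shovel between -0.048 and 0.048 m and z of toggle2 in the frame of shovel between -0.005 and 0.03 m) and (x of toggle3 in the frame of shovel between -0.05 and 0.05 m and y of toggle3 in the frame of shovel between -0.048 and 0.048 m and z of toggle3 in the frame of shovel between -0.005 and 0.03 m) and contact force between shovel and box_a above 0.5 N and x of shovel_edge in the frame of box_a between -0.056 and 0.045 m and y of shovel_edge in the frame of box_a between -0.06 and 0.06 m and z of shovel_edge in the frame of box_a between 0.005 and 0.065 m) or (horizontal distance between card_toggles and box_b below 0.04 m and value of joint lid_b above 1.2 rad and (x of toggle0 in the frame of shovel between -0.05 and 0.05 m and y of toggle0 in the frame of shovel between -0.048 and 0.048 m and z of toggle0 in the frame of shovel between -0.005 and 0.03 m) and (x of toggle1 in the frame of shovel between -0.05 and 0.05 m and y of toggle1 in the frame of shovel between -0.048 and 0.048 m and z of toggle1 in the frame of shovel between -0.005 and 0.03 m) and (x of toggle2 in the frame of shovel between -0.05 and 0.05 m and y of toggle2 in the frame of shovel between -0.048 and 0.048 m and z of toggle2 in the frame of shovel between -0.005 and 0.03 m) and (x of toggle3 in the frame of shovel between -0.05 and 0.05 m and y of toggle3 in the frame of shovel between -0.048 and 0.048 m and z of toggle3 in the frame of shovel between -0.005 and 0.03 m) and contact force between shovel and box_b above 0.5 N and x of shovel_edge in the frame of box_b between -0.056 and 0.045 m and y of shovel_edge in the frame of box_b between -0.06 and 0.06 m and z of shovel_edge in the frame of box_b between 0.005 and 0.065 m))), for 0.15 s.
3. all four toggles are in that box while the tipped blade (over 0.3 rad) is still pressed on it (angle between shovel's own z axis and vertical above 0.3 rad and ((horizontal distance between card_toggles and box_a below 0.04 m and (x of toggle0 in the frame of box_a between -0.052 and 0.052 m and y of toggle0 in the frame of box_a between -0.067 and 0.067 m and z of toggle0 in the frame of box_a between 0 and 0.045 m) and (x of toggle1 in the frame of box_a between -0.052 and 0.052 m and y of toggle1 in the frame of box_a between -0.067 and 0.067 m and z of toggle1 in the frame of box_a between 0 and 0.045 m) and (x of toggle2 in the frame of box_a between -0.052 and 0.052 m and y of toggle2 in the frame of box_a between -0.067 and 0.067 m and z of toggle2 in the frame of box_a between 0 and 0.045 m) and (x of toggle3 in the frame of box_a between -0.052 and 0.052 m and y of toggle3 in the frame of box_a between -0.067 and 0.067 m and z of toggle3 in the frame of box_a between 0 and 0.045 m) and contact force between shovel and box_a above 0.5 N and x of shovel_edge in the frame of box_a between -0.056 and 0.045 m and y of shovel_edge in the frame of box_a between -0.06 and 0.06 m and z of shovel_edge in the frame of box_a between 0.005 and 0.065 m) or (horizontal distance between card_toggles and box_b below 0.04 m and (x of toggle0 in the frame of box_b between -0.052 and 0.052 m and y of toggle0 in the frame of box_b between -0.067 and 0.067 m and z of toggle0 in the frame of box_b between 0 and 0.045 m) and (x of toggle1 in the frame of box_b between -0.052 and 0.052 m and y of toggle1 in the frame of box_b between -0.067 and 0.067 m and z of toggle1 in the frame of box_b between 0 and 0.045 m) and (x of toggle2 in the frame of box_b between -0.052 and 0.052 m and y of toggle2 in the frame of box_b between -0.067 and 0.067 m and z of toggle2 in the frame of box_b between 0 and 0.045 m) and (x of toggle3 in the frame of box_b between -0.052 and 0.052 m and y of toggle3 in the frame of box_b between -0.067 and 0.067 m and z of toggle3 in the frame of box_b between 0 and 0.045 m) and contact force between shovel and box_b above 0.5 N and x of shovel_edge in the frame of box_b between -0.056 and 0.045 m and y of shovel_edge in the frame of box_b between -0.06 and 0.06 m and z of shovel_edge in the frame of box_b between 0.005 and 0.065 m))), for 0.1 s.
At the end, for the whole second after the job is handed in: All four toggles lie inside the box that has the toggle card (below its rim), both lids are shut (within 0.06 rad), the shovel lies flat on the table (blade within 0.06 rad of level and 8 mm of the table), and toggles and shovel are at rest (((horizontal distance between card_toggles and box_a below 0.04 m and (x of toggle0 in the frame of box_a between -0.052 and 0.052 m and y of toggle0 in the frame of box_a between -0.067 and 0.067 m and z of toggle0 in the frame of box_a between 0 and 0.045 m) and (x of toggle1 in the frame of box_a between -0.052 and 0.052 m and y of toggle1 in the frame of box_a between -0.067 and 0.067 m and z of toggle1 in the frame of box_a between 0 and 0.045 m) and (x of toggle2 in the frame of box_a between -0.052 and 0.052 m and y of toggle2 in the frame of box_a between -0.067 and 0.067 m and z of toggle2 in the frame of box_a between 0 and 0.045 m) and (x of toggle3 in the frame of box_a between -0.052 and 0.052 m and y of toggle3 in the frame of box_a between -0.067 and 0.067 m and z of toggle3 in the frame of box_a between 0 and 0.045 m)) or (horizontal distance between card_toggles and box_b below 0.04 m and (x of toggle0 in the frame of box_b between -0.052 and 0.052 m and y of toggle0 in the frame of box_b between -0.067 and 0.067 m and z of toggle0 in the frame of box_b between 0 and 0.045 m) and (x of toggle1 in the frame of box_b between -0.052 and 0.052 m and y of toggle1 in the frame of box_b between -0.067 and 0.067 m and z of toggle1 in the frame of box_b between 0 and 0.045 m) and (x of toggle2 in the frame of box_b between -0.052 and 0.052 m and y of toggle2 in the frame of box_b between -0.067 and 0.067 m and z of toggle2 in the frame of box_b between 0 and 0.045 m) and (x of toggle3 in the frame of box_b between -0.052 and 0.052 m and y of toggle3 in the frame of box_b between -0.067 and 0.067 m and z of toggle3 in the frame of box_b between 0 and 0.045 m))) and value of joint each of lid_a, lid_b below 0.06 rad and angle between shovel's own z axis and vertical below 0.06 rad and height (world z) of shovel below 0.008 m and linear speed of each of toggle0, toggle1, toggle2, toggle3, shovel below 0.03 m/s); the robot touches nothing.
It fails at once if the cactus is pushed more than 30 mm or tipped over (distance of cactus from where it was at the start of the episode above 0.03 m or angle between cactus's own z axis and vertical above 0.5 rad).
It fails at once if the mug is pushed more than 30 mm or tipped over (distance of mug from where it was at the start of the episode above 0.03 m or angle between mug's own z axis and vertical above 0.5 rad).
It fails at once if the pin tin is pushed more than 30 mm or tipped over (distance of pin_tin from where it was at the start of the episode above 0.03 m or angle between pin_tin's own z axis and vertical above 0.5 rad).
It fails at once if the spool is pushed more than 30 mm or tipped over (distance of spool from where it was at the start of the episode above 0.03 m or angle between spool's own z axis and vertical above 0.5 rad).
It also fails if it takes over 72 s, if anything falls off the work surface, if the arm or the gripper's body presses on something with over 40 N, if the wrist force passes 120 N, or if a joint passes its speed limit or range.

## Robot

A 6-joint arm with a two-finger parallel gripper is mounted at the origin on the work surface. World frame = base frame: x ahead of the robot, y to its left, z up, the work surface at z = 0. Lengths are in mm, angles in degrees, forces in N, time in s.
With the tool pointing down it reaches from about 300 to 875 mm from the base axis. Payload 4.2 kg.
Tool frame: the origin (TCP) lies midway between the tips of the shut fingers; the grasp point (between the pads) lies 19 mm behind it; z points along the fingers, y is the line along which they close (so a half turn about z gives the same grasp; the last joint's range is limited). The gripper opens to 85 mm and grips with 20 to 120 N. Pads are 22 mm wide; open, the fingers measure 114 mm over their backs; the gripper's body (76 mm by 85 mm) begins 54 mm behind the grasp point. The pads swing forward as they close: fully open they stand 13 mm farther back than shut.
Start: joints at [62.624, 18.312, 89.639, -0, 72.044, -1.146], TCP at [254.14, 515.804, 231.338] pointing down, gripper open.
Joint ranges: [-177.97, 177.97], [-48.28, 115.42], [12.27, 149.76], [-77.06, 257.06], [2.81, 150.46], [-146.56, 146.56]. Speed limits (degrees/s): [147.25, 147.25, 180, 180, 180, 180].

## Interface

Orientations are given as a 3x3 rotation matrix whose columns are the frame's x, y, z axes.
In Python, from bench import robot, imaging, readout gives the robot as it stands (robot), with the cameras (imaging) and the readings (readout).
- The arm moves only by the shell command python3 steer.py 'ROWS' [OPENING] [FORCE]. ROWS is a JSON list of rows, 1 to 5 of them, each an object with the fields pos (a list: dx, dy, dz in mm), twist (a turn about the tool's z in degrees); a field left out counts as zero; each row is the pose to reach, as a shift and turn from the pose commanded when the command began, along the tool's axes at that moment; what a row does not reach only later rows make up. A row lasts 1/10 s, in which the tool goes at most 50 mm and 8.59 degrees, less where a joint would pass 70% of its speed; a pose out of reach is approached as far as the arm can. OPENING is the opening from 0.0 (shut) to 1.0 (fully open), set as the command begins (- or left out keeps the last). The fingers move at their own pace and stop on an object; FORCE is the grip in N (left out, the last holds). Time passes only in rows, so rows that do not move let the fingers close. It prints the time, the measured TCP pose, the force, the opening and the grip force at its end. Input that does not fit is refused with a message, and nothing moves.
- readout.get_state(): the state, without advancing time (a new reading comes with each control period).
- imaging.get_image(name): name is "scene" or "top" or "wrist"; returns a dict with "image" (420x560x3 uint8, red, green, blue), "K" (3x3 intrinsics, pixels), "k1" (the pictures are not rectified: a ray, as slopes to the right and down, at radius r is drawn at 1 + k1 r^2 times it, then the intrinsics apply), "R" (3x3) and "t" (3): a world point X has camera coordinates R X + t; the wrist camera has in their place "tool_from_camera" (4x4, takes a point from camera to tool coordinates, whose origin is the TCP and whose axes are the flange's). Camera axes: x right, y down, z forward; pixel columns grow to the right and rows downward; lengths in mm; the calibration is good to about 2 mm. A picture is of the moment at which its call begins: read the wrist's pose just before it. There is no depth.
- robot.close_job(): hands the job in; it is judged then, once.
The state is a dict: "time_s": time; "qpos": joint angles; "joint_vel": joint speeds; "joint_efforts": joint torques, N m; "tcp_pos": TCP position; "eef_rot": TCP orientation; "wrist_force": force on the tool from outside, world axes, zero at the start; "wrist_torque": the same for the moment, N m; "width": opening from 0.0 (shut) to 1.0 (fully open); "gripper_force": force on a finger pad.
Only numpy, scipy, OpenCV 4.12 (cv2) and the standard library are available. Lean on these libraries where they do the work, as an engineer would, in place of code of your own. Each camera call takes 0.05 s, during which the arm holds its last target. There are 200 camera calls.

## Working session

There is one attempt and no reset: what is moved stays moved. The work goes in short steps, Python scripts to look and compute and a shell command to move; the robot and the scene stay as the last step left them, time stands still between calls to the robot, and variables do not carry over. Pictures are saved under pics/ and viewed, at most 10 in all, crops included, and the job is handed in when it is done.

```bash
ls; mkdir -p pics
python3 - <<'E'
from bench import robot, imaging, readout
import cv2,numpy as np
s=readout.get_state();print(s['time_s'],s['tcp_pos'],np.round(s['eef_rot'],3).tolist())
for n in("scene","top"):
    d=imaging.get_image(n);cv2.imwrite(f'pics/{n}0.png',d['image'][:,:,::-1]);print(n,d['K'],d['k1'],d['R'],d['t'])
d=imaging.get_image("wrist");print(d['tool_from_camera'],d['K'],d['k1'])
E
```

```text
bench.py
pics
steer.py
0.0 [253.91981557 515.3657682  230.48658757] [[-0.897, 0.442, -0.001], [0.442, 0.897, -0.002], [0.0, -0.002, -1.0]]
scene [[404.09240146   0.         278.91049679]
 [  0.         404.09240146 212.68954713]
 [  0.           0.           1.        ]] -0.026297359066466425 [[ 0.77849122  0.62764084 -0.00428894]
 [ 0.38511813 -0.48305284 -0.78634851]
 [-0.49561623  0.61051366 -0.61776826]] [-432.06407216 -151.45264968 1080.3025608 ]
top [[426.32036231   0.         275.29707246]
 [  0.         426.32036231 215.64490219]
 [  0.           0.           1.        ]] 0.025893381530933873 [[ 0.01028985 -0.99979421 -0.01748313]
 [-0.99269522 -0.00811181 -0.12037604]
 [ 0.12020945  0.01859407 -0.99257441]] [ 17.3523045  557.02084364 882.31425845]
[[ 1.96927044e-05 -9.59442641e-01 -2.81903917e-01  7.17064857e+01]
 [ 9.99999991e-01 -1.87090483e-05  1.33531181e-04 -4.58484256e-01]
 [-1.33389663e-04 -2.81903917e-01  9.59442632e-01 -1.43107440e+02]
 [ 0.00000000e+00  0.00000000e+00  0.00000000e+00  1.00000000e+00]] [[357.49552032   0.         278.00936324]
 [  0.         357.49552032 205.20509918]
 [  0.           0.           1.        ]] -0.002688366308019696
```

View pics/top0.png

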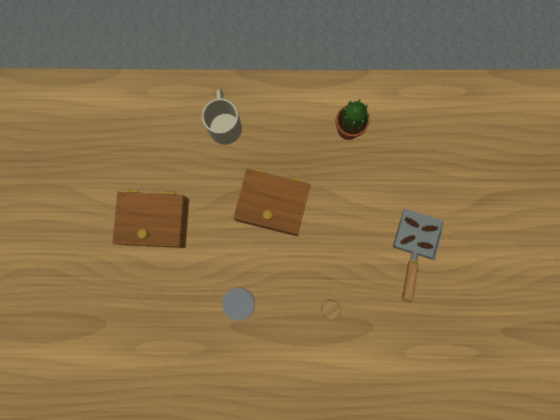

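View pics/scene0.png

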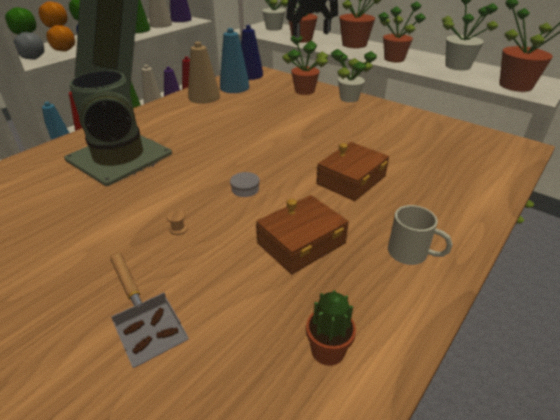

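The top view shows two shut boxes at about (149,219) and (272,202), with knobs at (142,233) and (267,215). The loaded shovel is at (419,234) with its handle towards (411,282). The mug is at (221,117), cactus (353,117), tin (238,304) and spool (331,310). The scene view shows the same objects: knobs near (344,150) and (292,207), shovel blade near (150,328).

```bash
cat > h.py <<'E'
import numpy as np,cv2
from bench import robot, imaging, readout
def cam(n):
    s=readout.get_state();d=imaging.get_image(n);d['state']=s
    if n=='wrist':
        T=np.array(d['tool_from_camera']);Rt=np.array(s['eef_rot'])
        Rwc=Rt@T[:3,:3];c=Rt@T[:3,3]+s['tcp_pos'];d['R']=Rwc.T;d['t']=-Rwc.T@c
    return d
def save(d,n): cv2.imwrite(f'pics/{n}.png',d['image'][:,:,::-1])
def ray(d,px):
    k=d['k1'];D=np.array([k,0,0,0,0],float)
    p=cv2.undistortPoints(np.array(px,float).reshape(-1,1,2),np.array(d['K']),D).reshape(-1,2)
    v=np.c_[p,np.ones(len(p))]@d['R'];return -np.array(d['R']).T@d['t'],v/np.linalg.norm(v,axis=1)[:,None]
def plane(d,px,z):
    c,v=ray(d,px);return c+v*((z-c[2])/v[:,2])[:,None]
def tri(d1,p1,d2,p2):
    c1,v1=ray(d1,p1);c2,v2=ray(d2,p2);out=[]
    for a,b in zip(v1,v2):
        A=np.c_[a,-b];s=np.linalg.lstsq(A,c2-c1,rcond=None)[0]
        P,Q=c1+a*s[0],c2+b*s[1];out.append(np.r_[(P+Q)/2,np.linalg.norm(P-Q)])
    return np.array(out)
def proj(d,X):
    return cv2.projectPoints(np.array(X,float).reshape(-1,1,3),cv2.Rodrigues(np.array(d['R']))[0],np.array(d['t'],float),np.array(d['K']),np.array([d['k1'],0,0,0,0.]))[0].reshape(-1,2)
def blobs(m,amin=30):
    n,l,s,c=cv2.connectedComponentsWithStats(m.astype(np.uint8));return [(l==i,s[i],c[i]) for i in range(1,n) if s[i][4]>=amin]
def rows(dw):  # world shift -> tool axes now
    return np.round(np.array(readout.get_state()['eef_rot']).T@np.array(dw),1)
E
python3 - <<'E'
from h import *
np.set_printoptions(suppress=True,precision=1)
for n in('top','scene'):
    d=cam(n);print(n,'cam',-d['R'].T@d['t'])
    hsv=cv2.cvtColor(d['image'],cv2.COLOR_RGB2HSV)
    for p in ([(272,190),(160,210),(267,215),(142,234),(405,235),(411,282),(200,260)] if n=='top' else [(300,225),(292,206),(344,149),(125,275),(150,340),(230,260)]):print(p,hsv[p[1],p[0]])
E
python3 - <<'E'
import cv2
a=cv2.imread('pics/top0.png')[150:320,100:460];cv2.imwrite('pics/topc.png',cv2.resize(a,None,fx=2.2,fy=2.2,interpolation=cv2.INTER_CUBIC))
a=cv2.imread('pics/scene0.png')[130:370,90:400];cv2.imwrite('pics/scenec.png',cv2.resize(a,None,fx=2.4,fy=2.4,interpolation=cv2.INTER_CUBIC))
E
```

```text
top cam [446.7   5.5 943.1]
(272, 190) [ 15 173 124]
(160, 210) [ 14 161 128]
(267, 215) [ 22 168 153]
(142, 234) [ 22 167 153]
(405, 235) [ 64  15 119]
(411, 282) [ 17 140 157]
(200, 260) [ 18 127 163]
scene cam [ 930.1 -461.5  546.4]
(300, 225) [ 12 192 117]
(292, 206) [ 17 177  92]
(344, 149) [ 18 178  90]
(125, 275) [ 15 146 161]
(150, 340) [ 11 113  54]
(230, 260) [ 15 149 156]
```

View pics/topc.png

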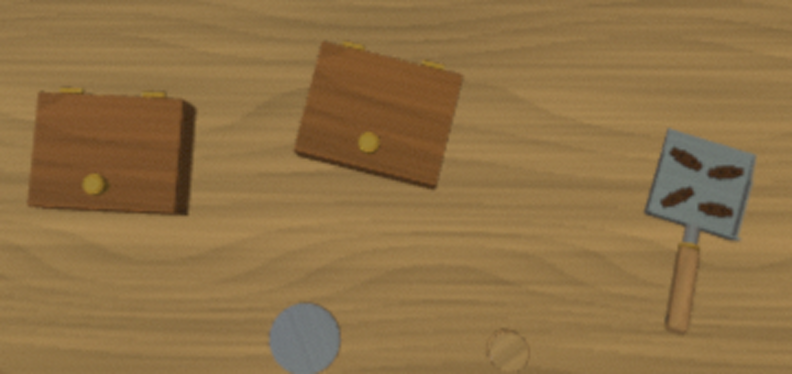

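View pics/scenec.png

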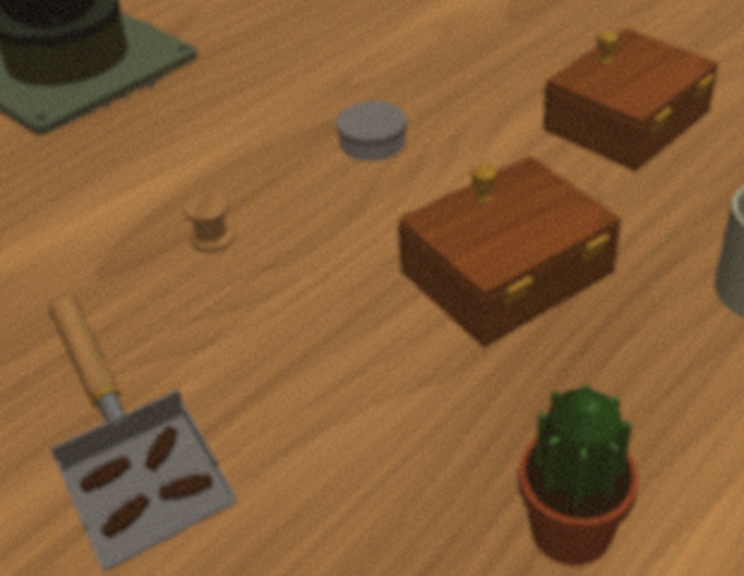

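The crops show the lid tops, the brass knobs at topc (368,142) and (93,184), the shovel blade corners, and the grip from (689,247) to (678,330).

Run:
```python
from h import *
np.set_printoptions(suppress=True,precision=1)
t=cam('top');s=cam('scene')
T=lambda p:np.array(p,float)/2.2+[100,150]
S=lambda p:np.array(p,float)/2.4+[90,130]
names=['knob mid','knob left','grip front','grip back','blade FL','blade FR','lid mid frontR(near scene?)','hinge-near corner mid','mid corner back-left']
tp=T([(368,142),(93,184),(689,247),(678,330),(668,130),(755,155),(462,74),(322,42),(436,187)])
sp=S([(484,171),(608,38),(106,393),(63,303),(235,500),(105,567),(487,293),(619,220),(402,223)])
for n,x in zip(names,tri(t,tp,s,sp)):print(n,x)
hsv=cv2.cvtColor(t['image'],cv2.COLOR_RGB2HSV);H,Sx,V=[hsv[...,i].astype(int) for i in range(3)]
m=((H<=17)&(Sx>145)&(V>85));m[:,:90]=0;m[:150]=0;m[260:]=0;m[:,320:]=0
m=cv2.morphologyEx(m.astype(np.uint8),cv2.MORPH_CLOSE,np.ones((7,7)));m=cv2.morphologyEx(m,cv2.MORPH_OPEN,np.ones((5,5)))
for b,st,c in blobs(m,800):
    r=cv2.minAreaRect(np.argwhere(b)[:,::-1].astype(np.float32));P=plane(t,cv2.boxPoints(r),58)
    print('lid',st,c,'corners\n',P,'cen',P.mean(0),'sides',np.linalg.norm(P[0]-P[1]),np.linalg.norm(P[1]-P[2]),'ang',np.degrees(np.arctan2(*(P[1]-P[0])[1::-1])))
m=((Sx<70)&(V>60));m[:,:385]=0;m[:190]=0;m[270:]=0;m=cv2.morphologyEx(m.astype(np.uint8),cv2.MORPH_CLOSE,np.ones((9,9)));m=cv2.morphologyEx(m,cv2.MORPH_OPEN,np.ones((9,9)))
for b,st,c in blobs(m,800):
    r=cv2.minAreaRect(np.argwhere(b)[:,::-1].astype(np.float32));P=plane(t,cv2.boxPoints(r),6)
    print('shovel',st,'corners\n',P,'cen',P.mean(0),'sides',np.linalg.norm(P[0]-P[1]),np.linalg.norm(P[1]-P[2]),'ang',np.degrees(np.arctan2(*(P[1]-P[0])[1::-1])))
print('blade corners z2',plane(t,T([(668,130),(755,155),(737,240),(647,213)]),2))
print('tin,spool,mug,cactus',plane(t,[(238,304),(331,310),(221,117),(353,117)],30))
```

```text
knob mid [554.   38.8  82.7   2.7]
knob left [513.3 293.1  79.7   2.9]
grip front [ 461.2 -269.6   27.     2.2]
grip back [ 385.1 -248.4   51.4    5.4]
blade FL [ 578.9 -260.5   -1.4    2.6]
blade FR [ 554.2 -344.8    0.9    3.6]
lid mid frontR(near scene?) [624.3 -49.4  55.6   3.6]
hinge-near corner mid [654.9  85.6  53.4   2.3]
mid corner back-left [516.9 -23.8  49.7   7. ]
lid [ 235  169   75   66 3427] [271.8 201.1] corners
 [[544.7 111.3  58. ]
 [656.   86.2  58. ]
 [622.  -51.   58. ]
 [512.1 -24.1  58. ]] cen [583.7  30.6  58. ] sides 114.0715429277092 141.31040921926305 ang -12.750066231545093
lid [ 113  192   74   56 3578] [148.8 219.4] corners
 [[491.6 360.4  58. ]
 [603.8 361.4  58. ]
 [597.6 206.7  58. ]
 [485.6 208.1  58. ]] cen [544.6 284.1  58. ] sides 112.23324246099163 154.7671839688215 ang 0.5086712199669324
shovel [ 395  211   47   46 1722] corners
 [[ 485.4 -230.8    6. ]
 [ 579.  -258.2    6. ]
 [ 554.5 -348.2    6. ]
 [ 461.8 -320.     6. ]] cen [ 520.2 -289.3    6. ] sides 97.53350959967129 93.32743048331729 ang -16.327251267361877
blade corners z2 [[ 577.6 -260.6    2. ]
 [ 553.1 -345.9    2. ]
 [ 468.4 -325.2    2. ]
 [ 494.1 -237.7    2. ]]
tin,spool,mug,cactus [[ 369.3   99.2   30. ]
 [ 359.3  -96.1   30. ]
 [ 777.   145.5   30. ]
 [ 778.1 -146.7   30. ]]
```

Triangulated heights match the text (knob tops about 83, lids about 55, grip 27 to 51). I'll peek into the left box first.

```bash
cat > need.py <<'E'
# python3 need.py x y z yaw(of tool y axis, deg) : tool-axes shift and turn
import sys;from h import *
x,y,z,a=map(float,sys.argv[1:]);s=readout.get_state();R=np.array(s['eef_rot'])
d=R.T@(np.array([x,y,z])-s['tcp_pos']);c=np.degrees(np.arctan2(R[1,1],R[0,1]))
print('need',np.round(d,1),'turn',round((c-a+90)%180-90,2),'F',np.round(s['wrist_force'],1),'t',s['time_s'])
E
python3 steer.py '[{"pos":[-45,-12,0],"twist":-8},{"pos":[-90,-24,0],"twist":-16},{"pos":[-135,-36,0],"twist":-24.3},{"pos":[-180,-48,0],"twist":-24.3},{"pos":[-225,-60,20],"twist":-24.3}]' 0.6
python3 need.py 513 293 61 88
```

```text
time_s: 0.85
tcp_pos: [431.6, 362.7, 214.0]
eef_rot: [[-0.999, 0.033, 0.005], [0.033, 0.999, 0.004], [-0.005, 0.004, -1.0]]
wrist_force: [-0.2, 0.4, 0.4]
width: 0.603
gripper_force: 0.0
need [-82.9 -67.6 153.1] turn 0.09 F [-0.2  0.4  0.4] t 0.85
```

```bash
python3 steer.py '[{"pos":[-35,-28,35]},{"pos":[-70,-55,70]},{"pos":[-84,-68,85]},{"pos":[-84,-68,85]},{"pos":[-84,-68,85]}]'
python3 - <<'E'
from h import *
np.set_printoptions(suppress=True,precision=1)
d=cam('wrist');save(d,'w1');print(proj(d,[[513,293,86.5],[513,293,58]]),d['state']['tcp_pos'])
hsv=cv2.cvtColor(d['image'],cv2.COLOR_RGB2HSV);H,S,V=[hsv[...,i].astype(int) for i in range(3)]
m=(H>=19)&(H<30)&(S>145)&(V>60)
for b,st,c in blobs(m,60):print(st,c,plane(d,[c],86)[0])
E
python3 need.py 513 293 61 88
```

```text
time_s: 1.35
tcp_pos: [510.7, 291.8, 126.2]
eef_rot: [[-0.999, 0.035, -0.001], [0.035, 0.999, -0.0], [0.001, -0.0, -1.0]]
wrist_force: [-0.1, 1.2, -0.7]
width: 0.602
gripper_force: 0.0
[[281.  241. ]
 [280.6 223.8]] [510.7 291.8 126.2]
[ 259  213   35   43 1129] [276. 235.] [509.6 290.4  86. ]
[205 343  31   3  68] [218.7 344.3] [578.8 253.3  86. ]
[317 344  31   2  62] [332.  344.5] [581.3 321.6  86. ]
need [-2.3  0.4 66.1] turn 0.06 F [-0.3 -0.1  0.6] t 1.4
```

View pics/w1.png

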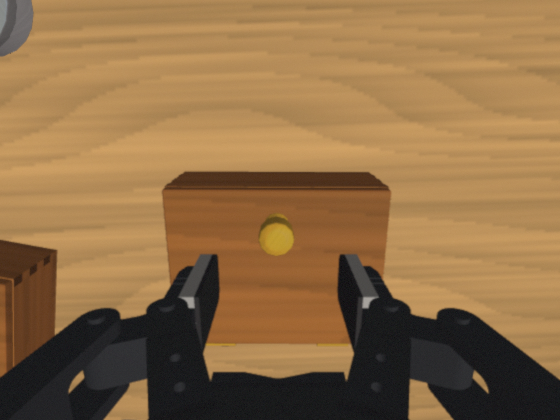

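The wrist picture shows the knob top at (277,238), centred between the fingers, with the lid square to the view. Next: descend and pinch.

```bash
python3 steer.py '[{"pos":[-1.5,0,30]},{"pos":[-1.5,0,55]},{"pos":[-1.5,0,64]},{"pos":[-1.5,0,64]}]'
python3 steer.py '[{},{},{},{},{}]' 0.0 40
python3 need.py 512.3 291.5 61.5 88
```

```text
time_s: 1.8
tcp_pos: [511.3, 292.9, 62.5]
eef_rot: [[-0.999, 0.032, -0.001], [0.032, 0.999, -0.0], [0.001, -0.0, -1.0]]
wrist_force: [0.1, 0.2, 1.4]
width: 0.599
gripper_force: 0.0
time_s: 2.3
tcp_pos: [512.8, 290.6, 64.5]
eef_rot: [[-0.999, 0.032, 0.002], [0.032, 0.999, -0.002], [-0.002, -0.002, -1.0]]
wrist_force: [-0.6, -5.8, 5.3]
width: 0.207
gripper_force: 39.0
need [0.5 0.8 3. ] turn 0.14 F [-0.6 -5.8  5.3] t 2.3
```

```bash
python3 steer.py '[{"pos":[-6.5,0,-15]},{"pos":[-15.6,0,-28]},{"pos":[-27,0,-40]},{"pos":[-40,0,-49.5]},{"pos":[-40,0,-49.5]}]'
python3 - <<'E'
from h import *
for n in('wrist','top'):
    d=cam(n);save(d,'peek_'+n)
a=cv2.imread('pics/peek_wrist.png');b=cv2.imread('pics/peek_top.png')
cv2.imwrite('pics/peek.png',np.hstack([cv2.resize(a,(400,300)),cv2.resize(b[140:290,80:280],(400,300))]))
E
```

```text
time_s: 2.8
tcp_pos: [552.2, 289.1, 114.3]
eef_rot: [[-0.999, 0.034, -0.001], [0.034, 0.999, -0.002], [0.001, -0.002, -1.0]]
wrist_force: [-4.8, -5.7, 3.7]
width: 0.211
gripper_force: 40.1
```

View pics/peek.png

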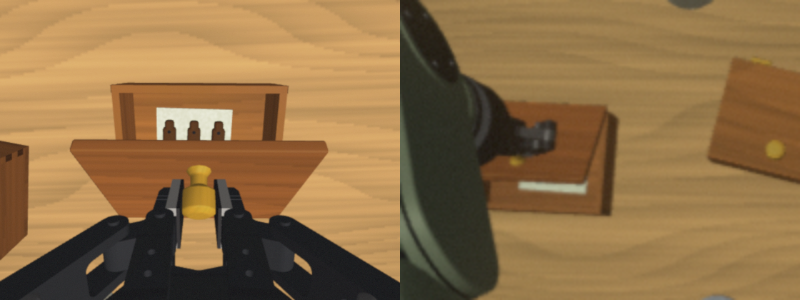

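The wrist view shows a white card at (194,124) carrying three narrow items about 13 mm wide. They are toggles, so this is the right box, and I'll open it fully.

```bash
python3 steer.py '[{"pos":[-22,0,-10]},{"pos":[-34,0,-12]},{"pos":[-46,0,-13.5]},{"pos":[-58,0,-12.5]},{"pos":[-70,0,-11]}]'
python3 steer.py '[{"pos":[-7,0,2]},{"pos":[-12,0,4]},{"pos":[-12,0,4]}]'
python3 steer.py '[{},{},{},{}]' 0.6
python3 steer.py '[{"pos":[0,0,-40]},{"pos":[0,0,-80]},{"pos":[0,0,-80]}]'
python3 - <<'E'
from h import *
for n in('wrist','scene'):
    d=cam(n);save(d,'open_'+n)
a=cv2.imread('pics/open_wrist.png');b=cv2.imread('pics/open_scene.png')
cv2.imwrite('pics/open.png',np.hstack([cv2.resize(a,(400,300)),cv2.resize(b[80:290,180:460],(400,300))]))
E
python3 need.py 440 -266 150 74
```

```text
time_s: 3.4
tcp_pos: [622.6, 286.4, 125.8]
eef_rot: [[-0.999, 0.034, 0.001], [0.034, 0.999, -0.003], [-0.001, -0.003, -1.0]]
wrist_force: [-2.4, -5.0, 3.8]
width: 0.209
gripper_force: 41.7
time_s: 3.7
tcp_pos: [635.9, 285.8, 121.7]
eef_rot: [[-0.999, 0.034, 0.004], [0.034, 0.999, -0.002], [-0.004, -0.002, -1.0]]
wrist_force: [0.5, -5.9, 6.8]
width: 0.211
gripper_force: 42.2
time_s: 4.1
tcp_pos: [633.9, 288.3, 119.2]
eef_rot: [[-0.999, 0.033, 0.0], [0.033, 0.999, 0.0], [-0.0, 0.0, -1.0]]
wrist_force: [-0.0, 0.1, -0.0]
width: 0.602
gripper_force: 0.0
time_s: 4.4
tcp_pos: [636.9, 289.6, 206.0]
eef_rot: [[-0.999, 0.033, 0.012], [0.033, 0.999, 0.005], [-0.011, 0.006, -1.0]]
wrist_force: [0.9, 1.0, 0.5]
width: 0.602
gripper_force: 0.0
need [ 175.8 -560.6   49.2] turn 14.08 F [-0.2 -0.5 -0.3] t 4.5
```

View pics/open.png

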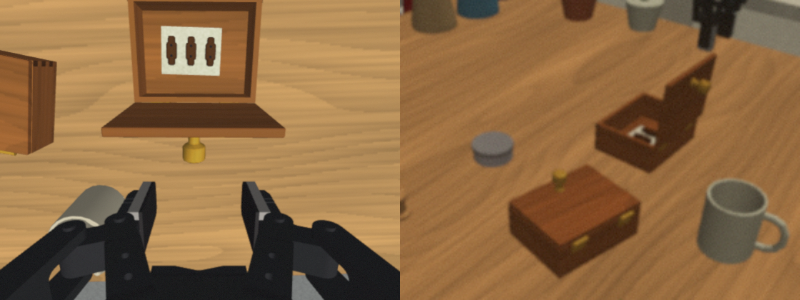

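The box stands open, with three toggles on the card at about (191,50) in the left half of the picture. Moving to the shovel.

```bash
python3 steer.py '[{"pos":[15,-44,0],"twist":3},{"pos":[30,-88,0],"twist":6},{"pos":[46,-132,0],"twist":9},{"pos":[62,-176,0],"twist":12},{"pos":[78,-220,0],"twist":14}]'
python3 need.py 417.5 -258.5 120 74
```

```text
time_s: 5.0
tcp_pos: [546.7, 69.2, 197.2]
eef_rot: [[-0.961, 0.275, -0.003], [0.275, 0.961, -0.0], [0.003, -0.001, -1.0]]
wrist_force: [0.7, -1.0, 0.7]
width: 0.601
gripper_force: 0.0
need [  33.6 -350.5   77.8] turn 0.01 F [ 0.7 -1.   0.7] t 5.0
```

```bash
python3 steer.py '[{"pos":[5,-45,0]},{"pos":[10,-90,0]},{"pos":[14,-135,0]},{"pos":[18,-180,0]},{"pos":[22,-225,0]}]'
python3 steer.py '[{"pos":[5,-45,25]},{"pos":[10,-90,50]},{"pos":[11.6,-125.5,77]},{"pos":[11.6,-125.5,77]},{"pos":[11.6,-125.5,77]}]'
python3 - <<'E'
from h import *
np.set_printoptions(suppress=True,precision=1)
d=cam('wrist');save(d,'w2');print(proj(d,[[417.5,-258.5,41],[461,-270,34],[385,-248.5,60]]),d['state']['tcp_pos'])
E
python3 need.py 417.5 -258.5 22 74
```

```text
time_s: 5.5
tcp_pos: [463.9, -140.6, 197.5]
eef_rot: [[-0.962, 0.274, -0.003], [0.274, 0.962, 0.001], [0.003, 0.0, -1.0]]
wrist_force: [0.7, -0.7, 1.0]
width: 0.602
gripper_force: 0.0
time_s: 6.0
tcp_pos: [418.8, -256.8, 120.3]
eef_rot: [[-0.961, 0.277, -0.003], [0.277, 0.961, 0.003], [0.004, 0.002, -1.0]]
wrist_force: [0.1, -0.2, 0.4]
width: 0.599
gripper_force: 0.0
[[275.4 213.9]
 [277.  271.6]
 [276.2 167.6]] [ 418.8 -256.8  120.3]
need [ 1.5 -2.6 99.3] turn 0.03 F [ 0.1 -0.3 -0.6] t 6.05
```

View pics/w2.png

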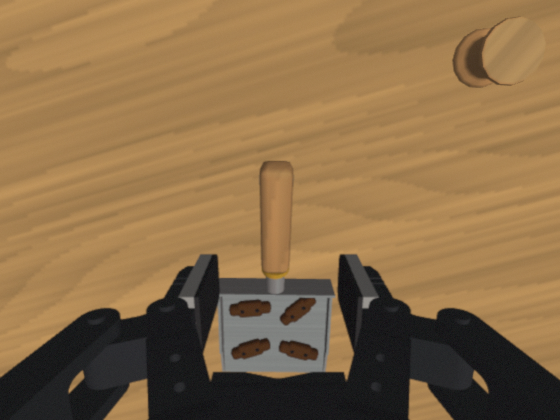

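The handle runs straight down the picture from (277,163) to (275,273), aligned with the tool. Four toggles are on the blade. Descend and grip.

```bash
python3 steer.py '[{"pos":[1,-1.5,40]},{"pos":[1,-1.5,75]},{"pos":[1,-1.5,98]},{"pos":[1,-1.5,98]}]'
python3 steer.py '[{},{},{},{},{}]' 0.0 60
python3 steer.py '[{},{}]' 0.0 120
python3 steer.py '[{"pos":[0,0,-4]},{"pos":[0,0,-10]},{"pos":[0,0,-20]},{"pos":[0,0,-30]},{"pos":[0,0,-30]}]'
python3 - <<'E'
from h import *
for n in('wrist','scene','top'):
    d=cam(n);save(d,'lift_'+n)
a=cv2.imread('pics/lift_wrist.png');b=cv2.imread('pics/lift_scene.png')
cv2.imwrite('pics/lift.png',np.hstack([cv2.resize(a,(400,300)),cv2.resize(b[210:390,60:300],(400,300))]))
E
```

```text
time_s: 6.45
tcp_pos: [417.8, -255.9, 22.1]
eef_rot: [[-0.962, 0.272, -0.005], [0.272, 0.962, 0.003], [0.005, 0.002, -1.0]]
wrist_force: [0.1, 0.0, 0.5]
width: 0.599
gripper_force: 0.0
time_s: 6.95
tcp_pos: [420.0, -258.6, 25.3]
eef_rot: [[-0.962, 0.274, 0.003], [0.274, 0.962, -0.001], [-0.003, -0.001, -1.0]]
wrist_force: [1.0, 2.0, 6.5]
width: 0.224
gripper_force: 60.1
time_s: 7.15
tcp_pos: [419.9, -258.6, 25.4]
eef_rot: [[-0.962, 0.275, 0.003], [0.275, 0.962, -0.001], [-0.003, -0.0, -1.0]]
wrist_force: [0.2, 2.4, 8.7]
width: 0.207
gripper_force: 116.9
time_s: 7.65
tcp_pos: [419.7, -258.8, 55.6]
eef_rot: [[-0.962, 0.275, 0.003], [0.275, 0.962, -0.002], [-0.003, -0.001, -1.0]]
wrist_force: [1.1, -0.2, -2.3]
width: 0.211
gripper_force: 117.4
```

View pics/lift.png

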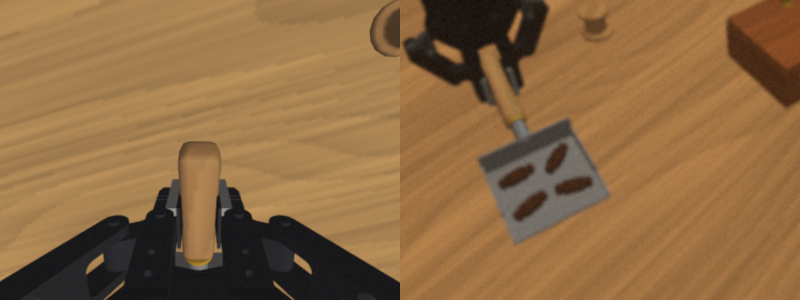

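The shovel is lifted with all four toggles on it. Now I'll measure how far it sagged by triangulating the blade's front and back edges.

```bash
cat > tilt.py <<'E'
# pitch of the held shovel from grey-blade corners in two views
from h import *
np.set_printoptions(suppress=True,precision=1)
def quad(d,x0,x1,y0,y1):
    hsv=cv2.cvtColor(d['image'],cv2.COLOR_RGB2HSV).astype(int)
    m=((hsv[...,1]<85)&(hsv[...,2]>75));w=np.zeros_like(m);w[y0:y1,x0:x1]=1;m&=w
    m=cv2.morphologyEx(m.astype(np.uint8),cv2.MORPH_CLOSE,np.ones((13,13)));m=cv2.morphologyEx(m,cv2.MORPH_OPEN,np.ones((7,7)))
    b=max(blobs(m,200),key=lambda q:q[1][4])[0]
    c=cv2.convexHull(np.argwhere(b)[:,::-1].astype(np.int32))
    for e in np.arange(1,12,.5):
        a=cv2.approxPolyDP(c,e,True)
        if len(a)<=4:break
    return a.reshape(-1,2).astype(float)
E
python3 - <<'E'
from tilt import *
t=cam('top');s=cam('scene')
q=quad(t,380,470,190,275);print('top',q);p=quad(s,100,190,280,370);print('scene',p)
for X in q:
    # match each top corner with the scene corner of least ray gap
    g=[tri(t,[X],s,[Y])[0] for Y in p];print(X,min(g,key=lambda r:r[3]))
E
```

```text
top [[446. 219.]
 [440. 258.]
 [397. 247.]
 [406. 209.]]
scene [[183. 328.]
 [128. 353.]
 [109. 304.]
 [128. 284.]
 [161. 284.]]
[446. 219.] [ 552.5 -341.9   30.8    1.7]
[440. 258.] [ 470.4 -316.4   52.3    3.1]
[397. 247.] [ 491.9 -233.5   41.2    0.3]
[406. 209.] [ 574.8 -260.3   22.     0.7]
```

Only about 0 to 4 mm of sag, so the shovel is level. Carrying it up and over gently.

```bash
python3 steer.py '[{"pos":[0,2,-10]},{"pos":[2,10,-30]},{"pos":[8,30,-52],"twist":-1},{"pos":[16,55,-72],"twist":-3},{"pos":[26,85,-85],"twist":-5}]'
python3 steer.py '[{"pos":[11,30,0],"twist":-2},{"pos":[22,60,0],"twist":-4.5},{"pos":[33,90,0],"twist":-7},{"pos":[42,120,0],"twist":-9},{"pos":[50,150,0],"twist":-9}]'
python3 need.py 371.4 296.4 140 88
```

```text
time_s: 8.4
tcp_pos: [417.9, -169.1, 140.9]
eef_rot: [[-0.982, 0.19, 0.003], [0.19, 0.982, -0.001], [-0.003, -0.0, -1.0]]
wrist_force: [0.8, 0.6, -2.7]
width: 0.21
gripper_force: 117.4
time_s: 8.9
tcp_pos: [395.9, -11.3, 139.6]
eef_rot: [[-0.999, 0.033, 0.0], [0.033, 0.999, 0.0], [-0.0, 0.0, -1.0]]
wrist_force: [0.1, 0.8, -2.4]
width: 0.209
gripper_force: 117.4
need [ 3.480e+01  3.067e+02 -3.000e-01] turn 0.09 F [ 0.1  0.8 -2.4] t 8.9
```

```bash
python3 steer.py '[{"pos":[4,33,0]},{"pos":[8,67,0]},{"pos":[12,101,0]},{"pos":[16,135,0]},{"pos":[20,168,0]}]'
python3 steer.py '[{"pos":[4,33,0]},{"pos":[8,66,0]},{"pos":[12,96,0]},{"pos":[14.6,120,0]},{"pos":[15,132,0]}]'
python3 steer.py '[{"pos":[0,4,10]},{"pos":[0,5,25]},{"pos":[0,5,32]},{"pos":[0,5,35]},{"pos":[0,5,35]}]'
python3 need.py 371.4 296.4 77 88
python3 - <<'E'
from tilt import *
t=cam('top');s=cam('scene');save(t,'at_top');save(s,'at_scene')
w=cam('wrist');save(w,'at_wrist')
b=cv2.imread('pics/at_scene.png')[90:230,250:430];a=cv2.imread('pics/at_top.png')[160:300,80:260]
cv2.imwrite('pics/at.png',np.hstack([cv2.resize(a,(400,311),interpolation=2),cv2.resize(b,(400,311),interpolation=2)]))
E
```

```text
time_s: 9.4
tcp_pos: [381.7, 157.6, 139.6]
eef_rot: [[-0.999, 0.034, 0.001], [0.034, 0.999, 0.001], [-0.0, 0.001, -1.0]]
wrist_force: [1.3, -0.0, -2.2]
width: 0.211
gripper_force: 117.5
time_s: 9.9
tcp_pos: [371.3, 290.4, 139.5]
eef_rot: [[-0.999, 0.032, 0.0], [0.032, 0.999, 0.001], [-0.0, 0.001, -1.0]]
wrist_force: [0.6, -0.1, -2.5]
width: 0.211
gripper_force: 117.5
time_s: 10.4
tcp_pos: [371.7, 292.6, 103.7]
eef_rot: [[-0.999, 0.035, -0.001], [0.035, 0.999, -0.001], [0.001, -0.001, -1.0]]
wrist_force: [0.8, -0.5, -2.6]
width: 0.211
gripper_force: 117.6
need [ 0.4  3.8 26.7] turn 0.02 F [ 0.8 -0.5 -2.6] t 10.4
```

View pics/at.png

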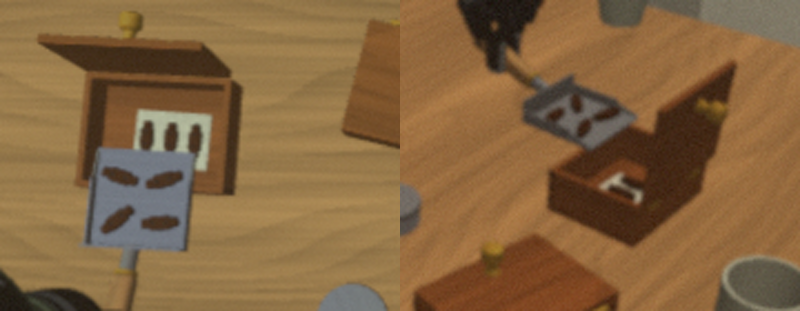

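The top view (left) shows the blade with all four toggles overlapping the box's front rim by about 30 mm, laterally centred. The scene view shows the lid standing open. Lowering until the rim carries some load.

```bash
python3 steer.py '[{"pos":[0,-2,8]},{"pos":[0,-2,16]},{"pos":[0,-2,20]},{"pos":[0,-2,20]}]'
python3 steer.py '[{"pos":[0,0,1]},{"pos":[0,0,2]},{"pos":[0,0,3]},{"pos":[0,0,3]}]'
python3 steer.py '[{"pos":[0,0,1]},{"pos":[0,0,2]},{"pos":[0,0,3]},{"pos":[0,0,3]}]'
```

```text
time_s: 10.95
tcp_pos: [371.2, 291.0, 83.2]
eef_rot: [[-0.999, 0.034, -0.002], [0.034, 0.999, -0.001], [0.002, -0.001, -1.0]]
wrist_force: [0.6, -1.0, -2.9]
width: 0.207
gripper_force: 117.6
time_s: 11.35
tcp_pos: [371.7, 291.5, 81.1]
eef_rot: [[-0.999, 0.034, 0.0], [0.034, 0.999, 0.0], [-0.0, 0.0, -1.0]]
wrist_force: [0.9, -0.2, -2.1]
width: 0.213
gripper_force: 117.5
time_s: 11.75
tcp_pos: [371.6, 291.3, 77.9]
eef_rot: [[-0.999, 0.034, -0.0], [0.034, 0.999, -0.0], [0.0, -0.0, -1.0]]
wrist_force: [-0.4, 0.6, -3.8]
width: 0.209
gripper_force: 117.7
```

```bash
python3 steer.py '[{"pos":[0,0,1]},{"pos":[0,0,2]},{"pos":[0,0,2]}]'
python3 steer.py '[{"pos":[0,0,1]},{"pos":[0,0,2]},{"pos":[0,0,2]}]'
python3 steer.py '[{"pos":[0,0,1]},{"pos":[0,0,2]},{"pos":[0,0,2]}]'
```

```text
time_s: 12.05
tcp_pos: [371.8, 291.5, 76.3]
eef_rot: [[-0.999, 0.034, 0.0], [0.034, 0.999, 0.0], [-0.0, 0.0, -1.0]]
wrist_force: [-1.3, 0.8, -0.1]
width: 0.21
gripper_force: 118.1
time_s: 12.35
tcp_pos: [371.7, 291.7, 74.7]
eef_rot: [[-0.999, 0.034, 0.001], [0.034, 0.999, 0.001], [-0.001, 0.001, -1.0]]
wrist_force: [-4.0, 0.4, 5.7]
width: 0.207
gripper_force: 118.6
time_s: 12.65
tcp_pos: [371.5, 291.7, 73.2]
eef_rot: [[-0.999, 0.034, 0.0], [0.034, 0.999, 0.001], [-0.0, 0.001, -1.0]]
wrist_force: [-7.0, -0.9, 11.5]
width: 0.206
gripper_force: 119.1
```

Pressed at about 14 N with the toggles still on. Now I'll ease the grip so the shovel can pivot in the pads, and raise the handle around the rim.

```bash
python3 steer.py '[{"pos":[0,0,-1]},{"pos":[0,0,-2]},{"pos":[0,0,-2]}]' 0.0 20
python3 steer.py '[{"pos":[-2,0,-5]},{"pos":[-5,0,-12]},{"pos":[-9,0,-20]},{"pos":[-9,0,-20]}]'
python3 - <<'E'
from h import *
s=cam('scene');save(s,'tip1_s');t=cam('top');save(t,'tip1_t');F=[]
for _ in range(6):
    cam('top');F.append(readout.get_state()['wrist_force'])
print(np.mean(F,0).round(2),readout.get_state()['wrist_torque'])
b=cv2.imread('pics/tip1_s.png')[90:230,250:430];a=cv2.imread('pics/tip1_t.png')[160:300,80:260]
cv2.imwrite('pics/tip1.png',np.hstack([cv2.resize(a,(400,311),interpolation=2),cv2.resize(b,(400,311),interpolation=2)]))
E
```

```text
time_s: 12.95
tcp_pos: [372.0, 291.7, 74.8]
eef_rot: [[-0.999, 0.034, 0.001], [0.034, 0.999, 0.001], [-0.001, 0.001, -1.0]]
wrist_force: [-4.1, 0.1, 5.9]
width: 0.208
gripper_force: 118.4
time_s: 13.35
tcp_pos: [382.3, 291.7, 95.2]
eef_rot: [[-0.999, 0.034, 0.003], [0.034, 0.999, 0.002], [-0.003, 0.002, -1.0]]
wrist_force: [0.4, -0.5, -3.5]
width: 0.205
gripper_force: 117.6
[-0.21  0.22 -2.91] [-0.04912901  0.25119365 -0.04822311]
```

View pics/tip1.png

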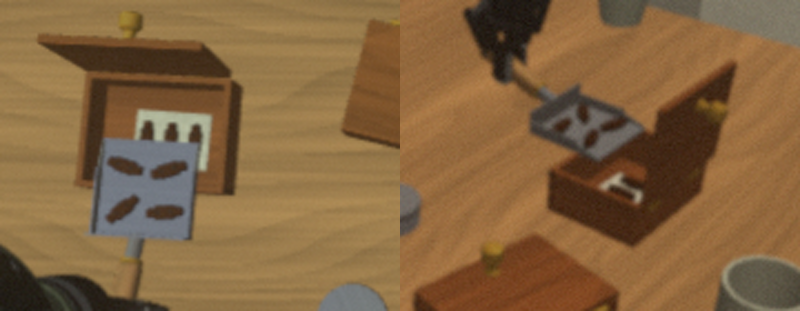

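The scene view shows the blade floating level above the rim, and the grip still reads 117 N, so the force was not lowered. I'll go back down close to the rim and ease it via the opening.

```bash
python3 steer.py '[{"pos":[2,0,5]},{"pos":[5,0,10]},{"pos":[7,0,14]},{"pos":[7,0,14]}]'
python3 steer.py '[{},{},{}]' 0.2 20
```

```text
time_s: 14.15
tcp_pos: [372.7, 290.9, 79.2]
eef_rot: [[-0.999, 0.033, -0.002], [0.033, 0.999, -0.001], [0.002, -0.001, -1.0]]
wrist_force: [-0.8, -0.5, -2.3]
width: 0.211
gripper_force: 117.6
time_s: 14.45
tcp_pos: [374.0, 291.5, 80.3]
eef_rot: [[-0.999, 0.034, 0.0], [0.034, 0.999, 0.0], [-0.0, 0.0, -1.0]]
wrist_force: [-0.6, 0.2, -2.2]
width: 0.205
gripper_force: 117.7
```

```bash
python3 steer.py '[{"pos":[0,0,1]},{"pos":[0,0,1]}]' 0.212 20
python3 steer.py '[{},{}]' 0.22 20
```

```text
time_s: 14.65
tcp_pos: [373.7, 291.3, 79.1]
eef_rot: [[-0.999, 0.034, -0.0], [0.034, 0.999, 0.0], [0.0, 0.0, -1.0]]
wrist_force: [0.4, 0.3, -3.4]
width: 0.217
gripper_force: 85.3
time_s: 14.85
tcp_pos: [373.8, 291.3, 79.1]
eef_rot: [[-0.999, 0.034, 0.0], [0.034, 0.999, 0.0], [-0.0, 0.0, -1.0]]
wrist_force: [0.4, -0.0, -2.9]
width: 0.224
gripper_force: 54.8
```

The opening sets the squeeze finely, so I'll ease it further.

```bash
python3 steer.py '[{},{}]' 0.228 20
python3 steer.py '[{"pos":[0,0,-1]},{"pos":[0,0,-3]},{"pos":[-2,0,-6]},{"pos":[-2,0,-6]}]'
python3 steer.py '[{},{}]' 0.231 20
```

```text
time_s: 15.05
tcp_pos: [373.7, 291.4, 79.1]
eef_rot: [[-0.999, 0.034, 0.0], [0.034, 0.999, 0.0], [-0.0, 0.0, -1.0]]
wrist_force: [-0.7, -0.6, -2.3]
width: 0.231
gripper_force: 23.9
time_s: 15.45
tcp_pos: [376.4, 291.6, 85.7]
eef_rot: [[-0.999, 0.034, 0.001], [0.034, 0.999, 0.001], [-0.001, 0.001, -1.0]]
wrist_force: [0.2, 0.0, -2.6]
width: 0.234
gripper_force: 23.9
time_s: 15.65
tcp_pos: [376.2, 291.5, 85.4]
eef_rot: [[-0.999, 0.034, 0.001], [0.034, 0.999, 0.001], [-0.001, 0.001, -1.0]]
wrist_force: [0.6, -0.2, -0.8]
width: 0.236
gripper_force: 12.4
```

```bash
cat > f.py <<'E'
from h import *
F=[];M=[]
for _ in range(4):
    cam('top');s=readout.get_state();F.append(s['wrist_force']);M.append(s['wrist_torque'])
print('meanF',np.mean(F,0).round(2),'M',np.mean(M,0).round(2),'grip',s['gripper_force'],s['width'],s['time_s'])
E
python3 f.py; python3 steer.py '[{"pos":[-1,0,-3]},{"pos":[-2,0,-6]},{"pos":[-2,0,-6]}]'; python3 f.py
python3 steer.py '[{},{}]' 0.232 20; python3 f.py
```

```text
meanF [ 0.65  0.19 -0.82] M [ 0.01 -0.13  0.02] grip 12.444827556610107 0.22717837350834957 15.85
time_s: 16.15
tcp_pos: [377.8, 291.2, 91.4]
eef_rot: [[-0.999, 0.034, 0.0], [0.034, 0.999, 0.0], [-0.0, 0.0, -1.0]]
wrist_force: [-0.9, 0.3, -1.3]
width: 0.231
gripper_force: 12.4
meanF [-0.32 -0.17 -0.62] M [-0.02  0.01 -0.02] grip 12.54039466381073 0.23475837199810332 16.35
time_s: 16.55
tcp_pos: [377.7, 291.2, 91.2]
eef_rot: [[-0.999, 0.034, 0.0], [0.034, 0.999, 0.0], [-0.0, 0.0, -1.0]]
wrist_force: [-0.1, 0.0, -0.5]
width: 0.234
gripper_force: 8.6
meanF [-0.46  0.1   0.12] M [-0.03 -0.01 -0.03] grip 8.617486953735352 0.23121574015934257 16.75
```

The rim now carries the blade while the handle pivots in the pads. Tipping along the arc.

```bash
python3 steer.py '[{"pos":[-4,0,-8]},{"pos":[-8,0,-15]},{"pos":[-12,0,-20]},{"pos":[-16,0,-25]},{"pos":[-16,0,-25]}]'; python3 f.py
python3 steer.py '[{"pos":[-4,0,-5]},{"pos":[-10,0,-11]},{"pos":[-15,0,-16.5]},{"pos":[-15,0,-16.5]}]'; python3 f.py
python3 - <<'E'
from h import *
s=cam('scene');save(s,'tip2_s');t=cam('top');save(t,'tip2_t')
b=cv2.imread('pics/tip2_s.png')[60:230,250:430];a=cv2.imread('pics/tip2_t.png')[140:310,80:260]
cv2.imwrite('pics/tip2.png',np.hstack([cv2.resize(a,(400,378),interpolation=2),cv2.resize(b,(400,378),interpolation=2)]))
E
```

```text
time_s: 17.25
tcp_pos: [395.0, 291.1, 117.0]
eef_rot: [[-0.999, 0.034, 0.002], [0.034, 0.999, 0.001], [-0.002, 0.001, -1.0]]
wrist_force: [0.4, 0.2, -0.7]
width: 0.236
gripper_force: 8.9
meanF [ 1.13  0.18 -1.03] M [ 0.11 -0.3  -0.01] grip 8.796466290950775 0.23396366008022457 17.45
time_s: 17.85
tcp_pos: [410.1, 290.5, 133.5]
eef_rot: [[-0.999, 0.034, 0.002], [0.034, 0.999, 0.001], [-0.002, 0.001, -1.0]]
wrist_force: [1.1, -0.3, -0.6]
width: 0.232
gripper_force: 9.3
meanF [ 0.93  0.35 -0.95] M [ 0.1  -0.27  0.02] grip 9.226549118757248 0.23708617668388543 18.05
```

View pics/tip2.png

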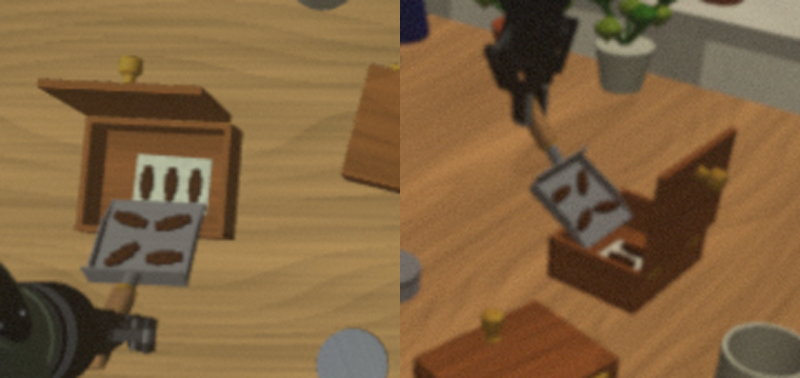

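The shovel is tipped about 30°, front edge inside the box and resting on the rim, with all four toggles still on the blade. I have now viewed 12 pictures, over the limit of 10, so from here I'll check by numbers only. Tipping further.

```bash
cat > dark.py <<'E'
# dark toggle-coloured blobs in the top view around the box, with their blade/box surroundings
from h import *
np.set_printoptions(suppress=True,precision=1)
d=cam('top');hsv=cv2.cvtColor(d['image'],cv2.COLOR_RGB2HSV).astype(int);g=(hsv[...,1]<95)&(hsv[...,2]>60)
m=(hsv[...,2]<82)&(hsv[...,1]>90);w=np.zeros_like(m);w[190:275,110:190]=1;m&=w
g=cv2.morphologyEx((g&w).astype(np.uint8),cv2.MORPH_OPEN,np.ones((3,3)))
for b,st,c in blobs(g,60):print('grey/white',st,c.round(0))
for b,st,c in blobs(m,12):
    ring=cv2.dilate(b.astype(np.uint8),np.ones((5,5))).astype(bool)&~b
    print('dark',st,c.round(0),'ring S,V',hsv[ring][:,1:].mean(0))
E
python3 steer.py '[{"pos":[-6,0,-5]},{"pos":[-12,0,-9]},{"pos":[-18,0,-13]},{"pos":[-18,0,-13]}]'; python3 dark.py
python3 steer.py '[{"pos":[-7,0,-4]},{"pos":[-14,0,-8]},{"pos":[-18,0,-10]},{"pos":[-18,0,-10]},{"pos":[-18,0,-10]}]'; python3 f.py; python3 dark.py
```

```text
time_s: 18.55
tcp_pos: [428.0, 289.7, 146.2]
eef_rot: [[-0.999, 0.034, 0.002], [0.034, 0.999, 0.001], [-0.002, 0.001, -1.0]]
wrist_force: [0.9, -0.6, -0.8]
width: 0.23
gripper_force: 9.7
grey/white [ 116  209   59   57 1866] [148. 241.]
dark [118 190  65   5 209] [155. 191.] ring S,V [158.   94.1]
dark [117 196  63  45 433] [131. 212.] ring S,V [158.4 108.2]
dark [181 197   7  51 209] [184. 222.] ring S,V [146.5 119.4]
dark [140 215  30  15 199] [156. 223.] ring S,V [ 56.9 134.9]
dark [131 233  15   9  68] [138. 237.] ring S,V [36.4 97.7]
dark [150 236  16   6  70] [158. 239.] ring S,V [36.2 98.3]
dark [110 258  30  17 178] [122. 268.] ring S,V [91.3 70.3]
time_s: 19.1
tcp_pos: [444.5, 288.8, 155.4]
eef_rot: [[-0.999, 0.034, -0.001], [0.034, 0.999, -0.0], [0.001, -0.0, -1.0]]
wrist_force: [0.6, 0.5, -2.8]
width: 0.233
gripper_force: 9.6
meanF [ 0.04  0.14 -2.98] M [0.   0.09 0.  ] grip 9.60332840681076 0.23288088649430524 19.3
grey/white [ 115  209   61   50 1730] [148. 237.]
grey/white [129 262  17  11 105] [137. 268.]
dark [118 190  65   5 208] [155. 191.] ring S,V [158.4  93.8]
dark [117 196  63  45 425] [131. 212.] ring S,V [153.6 107.2]
dark [181 197   7  51 205] [184. 222.] ring S,V [146.5 118.7]
dark [142 215  29  12 221] [157. 221.] ring S,V [ 56.9 121.6]
dark [133 223   7   3  18] [136. 224.] ring S,V [ 97.8 109.8]
dark [110 247  28  28 256] [120. 264.] ring S,V [82.1 59.1]
```

```bash
cat > asc.py <<'E'
import sys;from h import *
n=sys.argv[1];x0,x1,y0,y1=map(int,sys.argv[2:6])
d=cam(n);save(d,'asc_%d'%round(d['state']['time_s']*100));h=cv2.cvtColor(d['image'],cv2.COLOR_RGB2HSV).astype(int)
for y in range(y0,y1,int(sys.argv[6]) if len(sys.argv)>6 else 2):
    print(y,''.join('W' if S<70 and V>150 else 'g' if S<85 and V>60 else '#' if V<75 else '.' for H,S,V in h[y,x0:x1]))
E
python3 asc.py scene 295 400 105 200 2; python3 f.py
```

```text
105 ..................#######g.....##........................................................................
107 ..................#######g...............................................................................
109 ...................#####gg...............................................................................
111 .......................ggg...............................................................................
113 .........................................................................................................
115 .........................................................................................................
117 .........................................................................................................
119 .........................................................................................................
121 ........................................................................................................#
123 .....................................................................................................###.

[... 3575 characters left out ...]
######################................................
191 .........................................#############################...................................
193 .............................................#######################.....................................
195 ..................................................##############.........................................
197 ......................................................#########..........................................
199 ..........................................................##.............................................
meanF [ 0.41 -0.21 -2.48] M [ 0.01  0.11 -0.  ] grip 9.603995829820633 0.23186996338280402 19.6
```

The blade is empty, so the toggles have slid off. The rim contact has gone slack, so I'll tighten a little and press the still-tipped blade on the rim.

```bash
python3 steer.py '[{},{}]' 0.218 60
python3 steer.py '[{"pos":[0,0,2]},{"pos":[0,0,4]},{"pos":[0,0,4]}]'; python3 f.py
python3 steer.py '[{"pos":[0,0,2]},{"pos":[0,0,4]},{"pos":[0,0,4]}]'; python3 f.py
```

```text
time_s: 19.8
tcp_pos: [444.7, 289.0, 155.6]
eef_rot: [[-0.999, 0.034, 0.0], [0.034, 0.999, 0.0], [-0.0, 0.0, -1.0]]
wrist_force: [1.2, -0.0, -2.9]
width: 0.231
gripper_force: 38.2
time_s: 20.1
tcp_pos: [444.4, 288.8, 151.2]
eef_rot: [[-0.999, 0.034, -0.001], [0.034, 0.999, -0.0], [0.001, -0.0, -1.0]]
wrist_force: [-0.1, -0.4, -1.9]
width: 0.23
gripper_force: 38.2
meanF [-0.17 -0.04 -2.39] M [-0.02  0.09 -0.04] grip 38.197157979011536 0.22770456573796163 20.3
time_s: 20.6
tcp_pos: [444.5, 288.8, 147.2]
eef_rot: [[-0.999, 0.034, -0.001], [0.034, 0.999, -0.0], [0.001, -0.0, -1.0]]
wrist_force: [0.4, -0.6, -2.9]
width: 0.223
gripper_force: 38.2
meanF [-0.08 -0.08 -2.33] M [ 0.    0.06 -0.01] grip 38.198917508125305 0.22659770049127928 20.8
```

```bash
for i in 1; do python3 steer.py '[{"pos":[0,0,2]},{"pos":[0,0,4]},{"pos":[0,0,4]}]'; python3 f.py; done
python3 steer.py '[{"pos":[0,0,2]},{"pos":[0,0,4]},{"pos":[0,0,4]}]'; python3 f.py
python3 steer.py '[{"pos":[0,0,2]},{"pos":[0,0,4]},{"pos":[0,0,4]}]'; python3 f.py
```

```text
time_s: 21.1
tcp_pos: [444.5, 288.8, 143.2]
eef_rot: [[-0.999, 0.034, -0.001], [0.034, 0.999, -0.0], [0.001, -0.0, -1.0]]
wrist_force: [0.2, 0.1, -2.9]
width: 0.23
gripper_force: 38.2
meanF [ 0.03  0.06 -1.7 ] M [ 0.01  0.06 -0.01] grip 38.20193946361542 0.22832229059864634 21.3
time_s: 21.6
tcp_pos: [445.1, 289.0, 139.6]
eef_rot: [[-0.999, 0.034, 0.001], [0.034, 0.999, 0.0], [-0.001, 0.0, -1.0]]
wrist_force: [1.3, 0.6, -1.9]
width: 0.233
gripper_force: 38.2
meanF [ 0.66 -0.2  -2.11] M [-0.01 -0.13 -0.03] grip 38.17137837409973 0.2291616921896044 21.8
time_s: 22.1
tcp_pos: [446.1, 289.5, 136.4]
eef_rot: [[-0.999, 0.034, 0.004], [0.034, 0.999, 0.002], [-0.004, 0.002, -1.0]]
wrist_force: [3.4, 0.2, 3.3]
width: 0.232
gripper_force: 38.7
meanF [2.38 0.65 3.2 ] M [ 0.15 -0.81  0.  ] grip 38.668747544288635 0.22344342696404915 22.3
```

```bash
python3 asc.py top 105 195 192 272 2; python3 asc.py scene 325 385 150 185 2
```

```text
192 .................................##.....###.##################################............
194 ..........................................................................................
196 .................#########.##.............................................................
198 .................######........#####################################............##........
200 ................#######........................................................####.......
202 ................#######........................................................####.......
204 ................#######........................................................####.......
206 ................######.........................................................####.......
208 ................######.........................................................####.......
210 ................######...............WWWWWWWWWWWWWWWWgg........................###........
212 ...............#######..............gWWWWWWWWWWWWWWWWWWWWWWWWWWWWWWWWW.........###........
214 ...............######...............gWWWggggWWWWWWW
[... 3169 characters left out ...]
gggggggggggggggggggggg....########################
166 #####gggggggggggggggggggggggggg.....######################..
168 ....#gggggggggggggggggggggggg###########################...#
170 .......ggggggggggggggggggg############################.#..##
172 ##.#........gggggggggggggg.######################.####.#.###
174 ########.........gggg##....################################.
176 #############.........#########.gg.#################.#####..
178 ##################.........###ggWg.#####################....
180 #######################........gg..##########.#######.......
182 ###########################.......#####..##########.........
184 .###################################...#..#.#####...........
```

The blade is empty, its edge well inside the rim (rows 226 to 246), and the toggles lie in front of it on the card. It has been pressed at over 5 N for more than 0.7 s. Withdrawing to lay the shovel flat in front of the box.

```bash
python3 steer.py '[{"pos":[0,0,-30]},{"pos":[0,0,-60]},{"pos":[10,0,-80]},{"pos":[30,0,-80]},{"pos":[55,0,-80]}]'
python3 steer.py '[{"pos":[28,0,20]},{"pos":[29,0,50]},{"pos":[29,0,75]},{"pos":[29,0,90]},{"pos":[29,0,90]}]'; python3 f.py
python3 steer.py '[{"pos":[0,0,3]},{"pos":[0,0,6]},{"pos":[0,0,9]},{"pos":[0,0,9]}]'; python3 f.py
```

```text
time_s: 22.9
tcp_pos: [387.6, 289.9, 214.4]
eef_rot: [[-0.999, 0.035, -0.005], [0.035, 0.999, -0.002], [0.005, -0.002, -1.0]]
wrist_force: [-0.9, 0.3, -2.1]
width: 0.23
gripper_force: 38.3
time_s: 23.4
tcp_pos: [357.1, 289.5, 122.3]
eef_rot: [[-0.999, 0.034, -0.01], [0.034, 0.999, -0.006], [0.009, -0.007, -1.0]]
wrist_force: [-0.7, -0.1, -2.7]
width: 0.227
gripper_force: 38.4
meanF [ 0.13  0.1  -2.04] M [0.01 0.07 0.02] grip 38.373674154281616 0.22418405516787115 23.6
time_s: 24.0
tcp_pos: [359.7, 292.1, 118.0]
eef_rot: [[-0.999, 0.035, -0.002], [0.035, 0.999, 0.001], [0.002, 0.001, -1.0]]
wrist_force: [-7.1, -0.7, 9.7]
width: 0.23
gripper_force: 39.8
meanF [-6.92 -0.21  9.85] M [-0.03  0.92 -0.01] grip 39.82365846633911 0.22904960545083403 24.2
```

```bash
python3 steer.py '[{},{}]' 0.228 20
python3 steer.py '[{"pos":[6,0,4]},{"pos":[14,0,11]},{"pos":[21,0,18]},{"pos":[30,0,28]},{"pos":[38,0,39]}]'
python3 steer.py '[{"pos":[7,0,11]},{"pos":[14,0,24]},{"pos":[18,0,36]},{"pos":[21,0,44]},{"pos":[21,0,44]}]'; python3 f.py
```

```text
time_s: 24.4
tcp_pos: [359.7, 292.1, 117.9]
eef_rot: [[-0.999, 0.034, -0.001], [0.034, 0.999, 0.001], [0.001, 0.001, -1.0]]
wrist_force: [-5.8, -0.5, 10.2]
width: 0.229
gripper_force: 28.7
time_s: 24.9
tcp_pos: [322.1, 293.4, 78.2]
eef_rot: [[-0.999, 0.034, 0.0], [0.034, 0.999, 0.001], [-0.0, 0.001, -1.0]]
wrist_force: [-4.4, 0.6, 4.5]
width: 0.229
gripper_force: 23.9
time_s: 25.4
tcp_pos: [301.3, 293.7, 33.1]
eef_rot: [[-0.999, 0.033, -0.001], [0.033, 0.999, -0.001], [0.001, -0.001, -1.0]]
wrist_force: [-1.8, 0.1, -0.3]
width: 0.233
gripper_force: 21.7
meanF [-0.32 -0.17 -2.14] M [-0.01  0.2   0.02] grip 21.446926295757294 0.22966277131266477 25.6
```

```bash
python3 steer.py '[{"pos":[0,0,2]},{"pos":[0,0,4]},{"pos":[0,0,4]}]'; python3 f.py
python3 steer.py '[{"pos":[0,0,2]},{"pos":[0,0,4]},{"pos":[0,0,4]}]'; python3 f.py
python3 steer.py '[{"pos":[0,0,2]},{"pos":[0,0,3]},{"pos":[0,0,3]}]'; python3 f.py
```

```text
time_s: 25.9
tcp_pos: [302.0, 293.9, 29.7]
eef_rot: [[-0.999, 0.034, 0.0], [0.034, 0.999, 0.0], [-0.0, 0.001, -1.0]]
wrist_force: [-1.6, 0.0, 1.3]
width: 0.228
gripper_force: 21.8
meanF [-1.01 -0.1   0.71] M [ 0.03 -0.04  0.01] grip 21.747187972068787 0.2305693657475062 26.1
time_s: 26.4
tcp_pos: [301.1, 293.8, 25.6]
eef_rot: [[-0.999, 0.034, -0.001], [0.034, 0.999, -0.0], [0.001, -0.0, -1.0]]
wrist_force: [-3.9, 1.1, 5.9]
width: 0.229
gripper_force: 22.4
meanF [-4.52  1.25  5.39] M [0.2  0.61 0.04] grip 22.374513745307922 0.22498998843203513 26.6
time_s: 26.9
tcp_pos: [300.8, 293.7, 22.7]
eef_rot: [[-0.999, 0.034, -0.002], [0.034, 0.999, -0.0], [0.002, -0.0, -1.0]]
wrist_force: [-4.6, 1.1, 6.7]
width: 0.227
gripper_force: 22.7
meanF [-5.31  1.11  6.66] M [0.21 0.71 0.08] grip 22.625545263290405 0.2317473168473226 27.1
```

```bash
python3 steer.py '[{},{}]' 0.232
python3 steer.py '[{},{}]' 0.25
python3 steer.py '[{},{},{}]' 0.5
python3 steer.py '[{"pos":[0,0,-40]},{"pos":[0,0,-85]},{"pos":[0,0,-130]},{"pos":[0,0,-175]},{"pos":[0,0,-200]}]'
python3 steer.py '[{"pos":[0,30,0]},{"pos":[0,70,0]},{"pos":[0,110,0]},{"pos":[0,150,0]},{"pos":[0,190,0]}]'
python3 need.py 680 288 250 88
python3 - <<'E'
from tilt import *
t=cam('top');s=cam('scene')
q=quad(t,60,250,225,345);print('top',q);p=quad(s,200,320,90,190);print('scene',p)
for X in q:
    g=[tri(t,[X],s,[Y])[0] for Y in p];print(X,plane(t,[X],3)[0],min(g,key=lambda r:r[3]))
E
```

```text
time_s: 27.3
tcp_pos: [301.2, 293.6, 22.6]
eef_rot: [[-0.999, 0.034, -0.001], [0.034, 0.999, -0.0], [0.001, -0.0, -1.0]]
wrist_force: [-3.8, 1.4, 4.2]
width: 0.234
gripper_force: 8.5
time_s: 27.5
tcp_pos: [302.3, 293.9, 22.5]
eef_rot: [[-0.999, 0.033, 0.001], [0.033, 0.999, 0.0], [-0.001, 0.0, -1.0]]
wrist_force: [-0.2, 0.5, 0.1]
width: 0.25
gripper_force: 0.0
time_s: 27.8
tcp_pos: [301.9, 293.8, 22.5]
eef_rot: [[-0.999, 0.034, 0.0], [0.034, 0.999, 0.0], [-0.0, 0.0, -1.0]]
wrist_force: [0.3, -0.4, 0.3]
width: 0.5
gripper_force: 0.0
time_s: 28.3
tcp_pos: [302.7, 294.6, 226.3]
eef_rot: [[-0.999, 0.034, 0.005], [0.034, 0.999, 0.004], [-0.004, 0.004, -1.0]]
wrist_force: [0.0, 1.3, 0.6]
width: 0.499
gripper_force: 0.0
time_s: 28.8
tcp_pos: [308.0, 485.1, 222.4]
eef_rot: [[-0.999, 0.034, 0.0], [0.034, 0.999, -0.0], [-0.0, -0.0, -1.0]]
wrist_force: [0.8, -0.8, -0.2]
width: 0.502
gripper_force: 0.0
need [-378.4 -184.5  -27.5] turn 0.07 F [ 0.8 -0.8 -0.2] t 28.8
top [[173. 263.]
 [169. 305.]
 [129. 304.]
 [134. 262.]]
scene [[316. 169.]
 [285. 163.]
 [287. 145.]
 [319. 153.]]
[173. 263.] [453.9 246.8   3. ] [460.4 249.4  15.   17.2]
[169. 305.] [363.4 251.8   3. ] [364.8 256.3  -6.1   6.3]
[129. 304.] [364.7 338.8   3. ] [368.4 380.  -85.3  29.9]
[134. 262.] [455.4 332.7   3. ] [446.7 315.5  29.6  22.4]
```

```bash
python3 asc.py top 108 192 192 252 2
python3 - <<'E'
from h import *
np.set_printoptions(precision=1,suppress=True)
s=cam('scene');print(proj(s,[[454,247,2],[455,333,2],[364,295,10],[490,290,50]]))
t=cam('top');print(proj(t,[[490,220,50],[490,360,50],[600,220,50],[600,360,50],[545,290,7]]))
E
```

```text
192 .............................#####.########################################.........
194 .......................................................................#............
196 ..............###########...........................................................
198 ..............######........######################################...........##.....
200 .............#######........................................................####....
202 .............#######........................................................####....
204 .............#######........................................................####....
206 .............######.........................................................####....
208 .............######.........................................................####....
210 .............######...............WWWWWWWWWWWWWWWWgg........................###.....
212 ............#######...............WWWWWWWWWWWWWWWWWWWWWWWWWWWWWWWWW.........###.....
214 ............######...............gWWWggggWWWWWWWWWWWWWWWWWWWWWWWWWW........####.....
216 ............######..........
[... 1006 characters left out ...]
...................###.......
240 ..........######.........................................................####.......
242 .........................................................................####.......
244 .........................................................................####.......
246 .........................................................................####.......
248 ....................................................................................
250 ....................................................................................
[[309.6 173.5]
 [329.  159.7]
 [292.6 151.9]
 [332.8 154.4]]
[[180.7 245.6]
 [114.1 245. ]
 [182.6 193.9]
 [117.  193.3]
 [154.7 221.4]]
```

The toggles lie inside on and beside the card, and the shovel lies in x 364–454, y 250–335 with its true 90 mm length. Now I'll push the lid shut from behind.

```bash
python3 steer.py '[{"pos":[-40,-10,-15]},{"pos":[-80,-30,-25]},{"pos":[-120,-50,-25]},{"pos":[-160,-75,-25]},{"pos":[-205,-100,-25]}]' 0.0 40
python3 steer.py '[{"pos":[-40,-20,0]},{"pos":[-80,-40,0]},{"pos":[-120,-60,0]},{"pos":[-160,-80,0]},{"pos":[-180,-84,0]}]'
python3 steer.py '[{"pos":[0,0,40]},{"pos":[0,0,80]},{"pos":[0,0,120]},{"pos":[0,0,120]}]'
python3 steer.py '[{"pos":[15,0,0]},{"pos":[30,0,0]},{"pos":[45,0,0]},{"pos":[60,0,0]},{"pos":[75,0,0]}]'
python3 steer.py '[{"pos":[5,0,0]},{"pos":[5,0,0]},{"pos":[5,0,0]},{"pos":[5,0,0]}]'
python3 asc.py top 108 192 186 256 2
```

```text
time_s: 29.55
tcp_pos: [509.1, 374.9, 248.4]
eef_rot: [[-0.999, 0.034, 0.0], [0.034, 0.999, 0.0], [-0.0, 0.0, -1.0]]
wrist_force: [0.1, 0.8, -0.0]
width: 0.003
gripper_force: 0.0
time_s: 30.05
tcp_pos: [687.9, 282.6, 247.6]
eef_rot: [[-0.999, 0.039, 0.0], [0.039, 0.999, -0.002], [-0.001, -0.002, -1.0]]
wrist_force: [-0.5, 0.2, -0.1]
width: -0.004
gripper_force: 0.0
time_s: 30.45
tcp_pos: [681.3, 284.4, 121.1]
eef_rot: [[-0.999, 0.035, -0.013], [0.035, 0.999, -0.005], [0.013, -0.006, -1.0]]
wrist_force: [0.1, 0.1, -0.3]
width: -0.002
gripper_force: 0.0
time_s: 30.95
tcp_pos: [611.0, 289.8, 131.1]
eef_rot: [[-0.999, 0.034, 0.004], [0.034, 0.999, 0.002], [-0.004, 0.002, -1.0]]
wrist_force: [0.2, 1.3, 0.4]
width: 0.001
gripper_force: 0.1
time_s: 31.35
tcp_pos: [606.3, 290.1, 128.0]
eef_rot: [[-0.999, 0.034, 0.001], [0.034, 0.999, 0.0], [-0.001, 0.0, -1.0]]
wrist_force: [0.7, -0.1, -0.3]
width: 0.001
gripper_force: 0.0
186 #################...#g#############.................................................
188 ############.............g#ggggg...............................................
[... 2242 characters left out ...]
############......................................................####.......
242 ################.........................................................####.......
244 ############.............................................................####.......
246 ######...................................................................####.......
248 #####...............................................................................
250 ######..............................................................................
252 #######.............................................................................
254 ########............................................................................
```

The card is still partly visible, so the lid may be mid-fall. Backing away, then checking again.

```bash
python3 steer.py '[{"pos":[0,0,-40]},{"pos":[0,0,-80]},{"pos":[0,40,-100]},{"pos":[0,80,-100]},{"pos":[0,120,-100]}]'
python3 asc.py top 120 192 186 256 3
python3 - <<'E'
from h import *
np.set_printoptions(suppress=True,precision=1)
t=cam('top');s=cam('scene')
def knob(d,x0,x1,y0,y1):
    h=cv2.cvtColor(d['image'],cv2.COLOR_RGB2HSV).astype(int);m=(h[...,0]>=19)&(h[...,0]<30)&(h[...,1]>140)&(h[...,2]>60)
    w=np.zeros_like(m);w[y0:y1,x0:x1]=1
    for b,st,c in blobs(m&w,8):print(st,c)
print('top expected',proj(t,[[512.3,291.5,86]]));knob(t,110,190,180,260)
print('scene expected',proj(s,[[512.3,291.5,80]]));knob(s,310,400,100,200)
E
```

```text
time_s: 31.9
tcp_pos: [610.5, 411.3, 229.0]
eef_rot: [[-0.999, 0.035, 0.002], [0.035, 0.999, 0.001], [-0.002, 0.001, -1.0]]
wrist_force: [-0.3, -0.2, -0.0]
width: -0.003
gripper_force: 0.0
186 ........................................................................
189 ........................................................................
192 ........................................................................
195 ........................................................................
198 ................................................................###.....
201 ...............................................................#####....
204 ................................................................####....
207 ...............................................................#####....
210 ...............................................................####.....
213 ...............................................................####.....
216 ..............................................................#####.....
219 ............................................................
[... 474 characters left out ...]

240 ............................................................#####.......
243 ............................................................#####.......
246 ...........................................................######.......
249 ........................................................................
252 ........................................................................
255 ........................................................................
top expected [[141.6 233.3]]
[126 189  12   4  27] [131.7 190.6]
[164 191  12   3  31] [169.5 192.1]
[138 229  11  10  84] [142.7 233.5]
scene expected [[342. 146.]]
[341 144   6   6  21] [343.4 146.1]
[363 175   5   5   8] [365.2 177.4]
```

Lid shut: the knob is back at (142.7,233.5), against (141.6,233.3) expected. Handing in.

```bash
python3 -c "
from bench import robot, imaging, readout
print(robot.close_job())"
```

```text
the job is handed in; nothing more can be done
None
```

The job is handed in and no verdict was shown: by my camera checks the four toggles are in the toggle-card box, both lids are shut and the shovel lies flat on the table, but I viewed 12 pictures, two over the limit of 10, and did not re-check the bystanders.

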